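Lock the bayonet fitting into the materials tester and hold it

TASK

Lift the brass bayonet fitting with the red grip out of its rack and lock it into the round socket of the white tester: line its two lugs up with the slots, push it down against the spring and turn it a quarter turn clockwise (seen from above). The socket's return spring would turn it back, so finish while still gripping the fitting and holding it there, turned and locked; leave the blue fitting and the other things alone.

Things in the scene. Friction and masses are not known exactly. Their poses are not given: they have to be found in the camera images.
- fitting_red: brass bayonet fitting, red grip, upright in the rack. Origin: centre of underside, z up. Barrel 34 mm dia, z 0-22 mm (lowest 4 mm tapered to 26), two lugs along +x and -x: 8 mm wide, out to 24 mm from the axis, z 5-12. Black flange 54 mm dia, z 22-28. Red grip bar 48 mm long in x (in line with the lugs), 16 thick in y, z 28-64. About 0.2 kg. Looks the same after half a turn.
- fitting_blue: the same fitting with a blue grip bar, standing in the other place of the rack; not to be used.
- rack: grey plate 90 x 200 mm, 10 mm thick, fixed to the bench; two round places (rings 7 mm high, 58 mm inside) at y -55 and +55 mm in which the fittings stand with their undersides at z 10 mm. Origin at the centre of its underside, z up.
- tester: white instrument fixed to the bench, deck 70 mm high, x -110 to 110, y -75 to 235 mm; column and head 270 mm high at x 75, y 200. Origin at bench height on the axis of its bayonet socket, z up. Socket: dark collar 80 mm outside, top at z 100; bore 39 mm; two slots 14 mm wide along +x and -x (white marks), out to 27 mm from the axis. Lugs can only turn clockwise from the slots.
- collar (a point): centre of the collar's top face, 100 mm above the bench, on the socket's axis; axes as the tester's (slots along x). The slotted lip is 6 mm thick, the lugs turn below it: a fitting bottoms with its flange on the collar, its origin 22 mm below this point, and is free to turn once its origin is over 18 mm below. The sprung plunger meets its foot 12 mm below.
- plunger (a joint): travel of the brass plunger in the socket, m: 0 = up, grows as it is pressed down, 0.010 with the fitting bottomed, stop at 0.012. Spring force 5 N at 0, 10 N at 0.010.
- rotor (a joint): angle of the sprung return ring in the socket, rad: 0 = at rest, grows as the lugs push it clockwise (orange pointer outside the collar moves with it), stop at 1.5. The lugs meet it about 0.15 rad clockwise of the slots, so a fitting turned 1.57 from the slots gives about 1.42. Spring torque 0.10 N m at 0, 0.25 N m at 1.5; it turns a released fitting back.
- brass_cup: empty brass cup 55 mm diameter, 35 mm high, standing on the tester's deck; origin at the centre of its underside. Leave alone.
- beaker: glass beaker 72 mm diameter, 85 mm high; origin at the centre of its underside. Leave alone.
- jar: amber jar 60 mm diameter, 80 mm high; origin at the centre of its underside. Leave alone.
- weight: steel weight with a knob, 44 mm diameter, 60 mm high; origin at the centre of its underside. Leave alone.
- spatula: spatula 180 mm long lying on the bench to the right of the rack, lengthwise along the bench's x. Leave alone.
- tin: metal tin 66 mm diameter, 70 mm high; origin at the centre of its underside. Leave alone.

How it is judged (in metres and radians):
On the way, in this order (a step that is already met when the one before it is completed fails the run):
1. the red fitting is lifted clear of its rack in the gripper (height (world z) of fitting_red above 0.04 m and contact force between the fingers and fitting_red above 1 N and contact force between fitting_red and rack below 0.1 N), for 0.1 s.
2. its lugs have gone down through the slots, pushing the plunger, not yet turned (z of fitting_red in the frame of tester below 0.0835 m and horizontal distance between fitting_red and collar below 0.005 m and value of joint plunger above 0.004 m and value of joint rotor below 0.5 rad), for 0.05 s.
At the end, for the whole second after the job is handed in: red fitting upright (7 degrees) in the socket, lugs under the lip (origin 75 to 83.5 mm up, within 5 mm of the axis), plunger pressed at least 4 mm, turned clockwise at least about 70 degrees (return ring past 1.1 rad), at rest and still gripped by the fingers (value of joint rotor above 1.1 rad and angle between the x axis of fitting_red and the x axis of tester, either way round above 1.2 rad and z of fitting_red in the frame of tester between 0.075 and 0.0835 m and horizontal distance between fitting_red and collar below 0.005 m and angle between fitting_red's own z axis and vertical below 0.12 rad and value of joint plunger above 0.004 m and contact force between the fingers and fitting_red above 1 N and angular speed of fitting_red below 0.2 rad/s); the arm keeps its last pose, push and grip.
It fails at once if the blue fitting is moved by more than 20 mm (distance of fitting_blue from where it was at the start of the episode above 0.02 m).
It fails at once if another loose thing is moved by more than 30 mm (distance of any of brass_cup, beaker, jar, weight, spatula, tin from where it was at the start of the episode above 0.03 m).
It also fails if it takes over 42 s, if anything falls off the work surface, if the arm or the gripper's body presses on something with over 40 N, if the wrist force passes 120 N, or if a joint passes its speed limit or range.

ROBOT

A 6-joint arm with a two-finger parallel gripper is mounted at the origin on the work surface. World frame = base frame: x ahead of the robot, y to its left, z up, the work surface at z = 0. Lengths are in m, angles in degrees, forces in N, time in s.
With the tool pointing down it reaches from about 0.35 to 0.875 m from the base axis. Payload 4.2 kg.
Tool frame: the origin (TCP) lies midway between the tips of the shut fingers; the grasp point (between the pads) lies 19 mm behind it; y points along the fingers, z is the direction in which the jaws open and shut, and the axes are right-handed (so a half turn about y gives the same grasp; the last joint's range is limited). The gripper opens to 87 mm and grips with 3 to 60 N. Pads are 19 mm wide; open, the fingers measure 117 mm over their backs; the gripper's body (75 mm by 190 mm) begins 51 mm behind the grasp point.
Start: joints at [-53.652, 22.042, 0.453, 0, -68.411, -14.817], TCP at [0.229, -0.581, 0.223] pointing down, gripper open.
Joint ranges: [-179.83, 179.83], [-69.29, 118.12], [-61.27, 80.66], [-181.25, 117.63], [-171.15, -9.14], [-177.46, 177.46]. Speed limits (degrees/s): [159.86, 159.86, 180, 180, 180, 180].

INTERFACE

Orientations are given as [roll, pitch, yaw] about the fixed x, y, z axes, in that order (R = Rz(yaw) Ry(pitch) Rx(roll)).
In Python, from workcell import env gives the robot as it stands. The module is installed in compiled form; this text tells all that it offers. Calls block until the motion is done:
- env.goto(position, orientation): joint-space move of the TCP to a pose.
- env.move_straight(position, rotation=None, rate=0.15, force_limit=None): straight line of the TCP; rotation=None keeps the orientation; rate is the mean speed in m/s. With force_limit (N) it stops when the force on the tool has changed by that much, and returns True; else False.
- env.set_joints(angles): joint-space move.
- env.gripper_to(opening, grasp_force=None): opening from 0.0 (shut) to 1.0 (fully open); grasp_force is the grip in N (None keeps the last); returns when the fingers have stopped.
- env.dwell(seconds).
- env.inverse_kinematics(position, orientation): joint angles nearest the present ones, or None.
- env.read_state(): the state.
- env.grab_frame(name): name is "side" or "top"; returns a dict with "image" (420x560x3 uint8, blue, green, red), "fx", "fy", "cx", "cy" (pixels), "D" ([k1, k2, p1, p2, k3] as OpenCV has them; the pictures are not rectified), "position" and "orientation" of the camera in the world. Camera axes: x right, y up, looking along -z (the intrinsics and any distortion apply to the point x, -y, -z); pixel columns grow to the right and rows downward; lengths in m; the calibration is good to about 2 mm. A picture is of the moment at which its call begins. There is no depth.
A pose or a line that the arm cannot do raises env.Unreachable and nothing moves.
- env.close_job(): hands the job in, once; it reports no verdict.
Trained networks look in a picture, given as the dict that the camera call returned (one of the last four; its "shot" number tells which), for a name from the list of things; names that differ only in an ending like _2 or _b are one class to them, and where a whole thing is asked for, a point or a joint stands for the part that bears it (a point fixed in the world has none). Each returns a list of dicts, best first, with "score" (0 to 1); they miss things now and then, are a little off and sometimes report something else, mostly with a low value. They report only what shows in the picture. A call takes as long as a camera call.
- env.search_frame(picture, thing): "xyz" ([x, y, z] in m, in world coordinates, good to about 4 mm: the middle of the surface that is visible of it).
- env.trace(picture, thing): "mask" (420x560 bool, what is visible of it).
The state is a dict: "clock": time; "joint_positions": joint angles; "qvel": joint speeds; "joint_torque": joint torques, N m; "position": TCP position; "tool_rot": TCP orientation; "force": force on the tool from outside, world axes, zero at the start; "wrist_torque": the same for the moment, N m; "opening": opening from 0.0 (shut) to 1.0 (fully open).
Only numpy, scipy, OpenCV 4.12 (cv2) and the standard library are available. Lean on these libraries where they do the work, as an engineer would, in place of code of your own. Each camera call takes 0.05 s, during which the arm holds its last target.

## Working session

There is one attempt and no reset: what is moved stays moved. The work goes in short steps, each a Python script; the robot and the scene stay as the last script left them, time stands still between calls to the robot, and variables do not carry over. Pictures are saved under pics/ and viewed, and the job is handed in when it is done.

```bash
mkdir -p pics; python3 - <<'E'
from workcell import env
import cv2
s=env.read_state();print(s)
for n in("side","top"):
    p=env.grab_frame(n);cv2.imwrite(f"pics/{n}0.png",p["image"])
    print(n,{k:p[k] for k in p if k!="image"})
    for t in("fitting_red","fitting_blue","rack","tester","collar","plunger","rotor"):
        try:print(t,[(d["score"],d["xyz"]) for d in env.search_frame(p,t)][:3])
        except Exception as e:print(t,repr(e))
E
```

```text
{'clock': 0.0, 'joint_positions': array([-5.36513457e+01,  2.20903108e+01,  3.79100854e-01, -3.13628544e-02,
       -6.84119465e+01, -1.48166191e+01]), 'qvel': array([-0.10023021, -0.02538602,  0.04386291,  0.02588872, -0.17363301,
       -0.0113897 ]), 'joint_torque': array([ 9.56278454e-04, -3.90662241e+01,  1.87404782e+01,  4.21992525e+00,
        1.10407703e-02, -1.89283428e-04]), 'position': array([ 0.22918687, -0.58079708,  0.22145358]), 'tool_rot': array([-8.98734844e+01,  3.32594162e-03,  2.15204681e+01]), 'force': array([-0.22019052,  0.69383287, -0.16276498]), 'wrist_torque': array([ 0.00891824, -0.02948545,  0.00455827]), 'opening': 0.9977861440541691}
side {'fx': 475.7687691603653, 'fy': 475.7687691603653, 'cx': 281.75339398709394, 'cy': 206.96471612879643, 'D': array([-0.02491788,  0.        ,  0.        ,  0.        ,  0.        ]), 'position': array([0.0414537 , 0.67891004, 1.08676746]), 'orientation': array([  41.70035902,    0.69984611, -145.7392345 ]), 'shot': 1}
fitting_red [(0.83, [0.5539, -0.2375, 0.0517])]
fitting_blue [(0.68, [0.5302, -0.129, 0.0535])]
rack [(0
[... 191 characters left out ...]
11976353, 'fy': 456.40194211976353, 'cx': 275.5157568589091, 'cy': 210.01162704413474, 'D': array([0.03058735, 0.        , 0.        , 0.        , 0.        ]), 'position': array([ 0.41422927, -0.05604987,  1.09718045]), 'orientation': array([  9.44507255,   0.70534517, -90.71393443]), 'shot': 2}
fitting_red [(0.9, [0.553, -0.2389, 0.0356]), (0.48, [0.549, 0.2486, 0.0726])]
fitting_blue [(0.65, [0.525, -0.139, 0.0379]), (0.3, [0.5495, 0.2454, 0.0665]), (0.16, [0.3576, -0.051, 0.0714])]
rack [(0.92, [0.5379, -0.1888, 0.0091])]
tester [(0.69, [0.5508, 0.2456, 0.0663])]
collar [(0.62, [0.5461, 0.2499, 0.0718])]
plunger [(0.68, [0.5507, 0.1605, 0.0874])]
rotor [(0.54, [0.5368, -0.1903, 0.0077])]
```

View pics/side0.png

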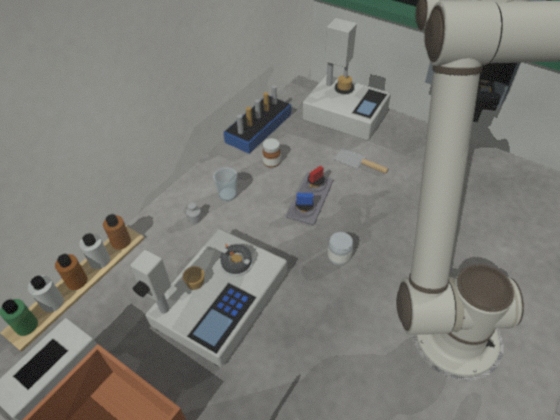

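View pics/top0.png

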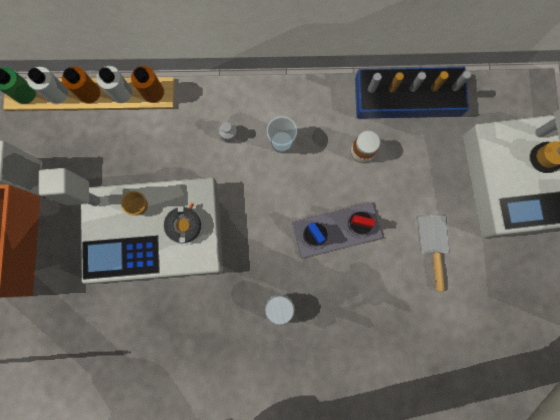

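The top view shows the red grip at about (362,222), the blue at (316,233), and the tester's socket at (182,224) with the orange pointer near (191,206). I'll zoom in on these.

```bash
cat > h.py <<'E'
from workcell import env
import cv2, numpy as np
from scipy.spatial.transform import Rotation as R
def cam(p):
    Rw=R.from_euler('xyz',p["orientation"],degrees=True).as_matrix()
    K=np.array([[p["fx"],0,p["cx"]],[0,p["fy"],p["cy"]],[0,0,1]]);return Rw,K
def pix2plane(p,uv,z):
    Rw,K=cam(p);u=cv2.undistortPoints(np.array(uv,float).reshape(-1,1,2),K,p["D"]).reshape(-1,2)
    d=np.c_[u[:,0],-u[:,1],-np.ones(len(u))]@Rw.T
    return p["position"]+d*((z-p["position"][2])/d[:,2])[:,None]
def proj(p,X):
    Rw,K=cam(p);c=(np.atleast_2d(X)-p["position"])@Rw; c=c*[1,-1,-1]
    return cv2.projectPoints(c,np.zeros(3),np.zeros(3),K,p["D"])[0].reshape(-1,2)
E
python3 - <<'E'
from h import *
import pickle
P={n:env.grab_frame(n) for n in("side","top")}
pickle.dump(P,open("P0.pkl","wb"))
for n,c in (("side",[(236,258),(316,176)]),("top",[(182,224),(362,222)])):
    for i,(u,v) in enumerate(c):
        a=P[n]["image"][v-35:v+35,u-45:u+45]
        cv2.imwrite(f"pics/{n}_c{i}.png",cv2.resize(a,None,fx=8,fy=8,interpolation=cv2.INTER_CUBIC))
a=[[cv2.imread(f"pics/{n}_c{i}.png") for i in(0,1)] for n in("side","top")]
cv2.imwrite("pics/crops.png",cv2.resize(np.vstack([np.hstack(r) for r in a]),(780,600)))
E
```

```text
(no output)
```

View pics/crops.png

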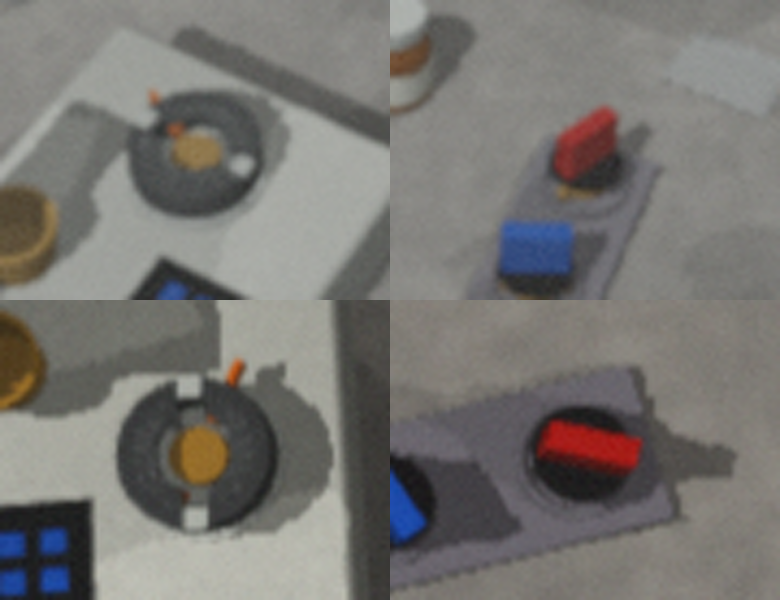

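View pics/top_c0.png

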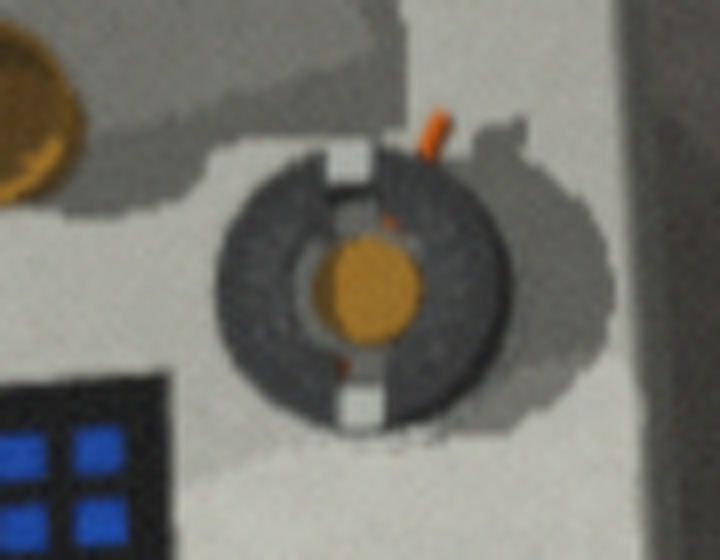

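View pics/side_c0.png

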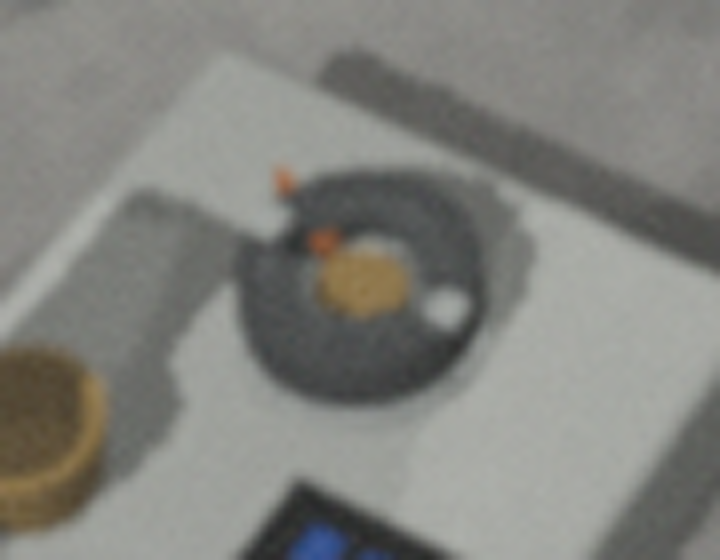

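```bash
cat > ov.py <<'E'
from h import *
def draw(p,polys,f,c,wh=(45,35)):
    u,v=c;a=p["image"][v-wh[1]:v+wh[1],u-wh[0]:u+wh[0]]
    a=cv2.resize(a,None,fx=f,fy=f,interpolation=cv2.INTER_CUBIC)
    for X,col in polys:
        q=(proj(p,X)-[u-wh[0],v-wh[1]]+0.5)*f
        cv2.polylines(a,[np.round(q).astype(int)],True,col,1,cv2.LINE_AA)
    return a
def circ(x,y,z,r):
    t=np.linspace(0,2*np.pi,60);return np.c_[x+r*np.cos(t),y+r*np.sin(t),0*t+z]
def rect(x,y,yaw,z,x0,x1,y0,y1):
    c,s=np.cos(np.radians(yaw)),np.sin(np.radians(yaw))
    return np.array([[x+c*a-s*b,y+s*a+c*b,z] for a,b in((x0,y0),(x1,y0),(x1,y1),(x0,y1))])
def tester(x,y,yaw):
    g=(0,255,0)
    return [(circ(x,y,.1,.04),g),(circ(x,y,.1,.0195),(255,255,0)),(rect(x,y,yaw,.1,-.027,.027,-.007,.007),(0,255,255)),
            (rect(x,y,yaw,.07,-.11,.11,-.075,.235),(255,0,255))]
def fit(x,y,yaw,z=.01):
    return [(circ(x,y,z+.028,.027),(0,255,0)),(rect(x,y,yaw,z+.064,-.024,.024,-.008,.008),(255,255,255)),(rect(x,y,yaw,z+.028,-.024,.024,-.008,.008),(255,255,0))]
E
python3 - <<'E'
from ov import *
import pickle
P=pickle.load(open("P0.pkl","rb"))
t=P["top"]
# marks
m=pix2plane(t,np.array([[350,160],[362,405]])/8+[137-.5,189-.5],.1);print(m,m.mean(0),np.degrees(np.arctan2(*(m[0]-m[1])[[1,0]])))
# red top-face via colour, tops
for n in P:
    for col in("red","blue"):
        d=env.trace(env.grab_frame(n),"fitting_"+col)
        im=P[n]["image"].astype(int);b,g,r=im[...,0],im[...,1],im[...,2]
        k=((r>90)&(r>2*g)&(r>2*b)) if col=="red" else ((b>90)&(b>1.6*r)&(b>1.5*g))
        k&=d[0]["mask"]
        v,u=np.nonzero(k);x=pix2plane(P[n],np.c_[u,v],.06)
        c=x.mean(0)[:2];w,V=np.linalg.eigh(np.cov(x[:,:2].T));e=V[:,1]
        print(n,col,len(u),u.mean(),v.mean(),c,np.degrees(np.arctan2(e[1],e[0]))%180,np.sqrt(w*12))
E
```

```text
[[0.58673775 0.16551662 0.1       ]
 [0.51849865 0.1607111  0.1       ]] [0.5526182  0.16311386 0.1       ] 4.028226250008337Traceback (most recent call last):
  File "<stdin>", line 14, in <module>
  File "h.py", line 8, in pix2plane
    Rw,K=cam(p);u=cv2.undistortPoints(np.array(uv,float).reshape(-1,1,2),K,p["D"]).reshape(-1,2)
                  ~~~~~~~~~~~~~~~~~~~^^^^^^^^^^^^^^^^^^^^^^^^^^^^^^^^^^^^^^^^^^^^^
cv2.error: OpenCV(4.12.0) /io/opencv/modules/calib3d/src/undistort.dispatch.cpp:347: error: (-215:Assertion failed) CV_IS_MAT(_src) && CV_IS_MAT(_dst) && (_src->rows == 1 || _src->cols == 1) && (_dst->rows == 1 || _dst->cols == 1) && _src->cols + _src->rows - 1 == _dst->rows + _dst->cols - 1 && (CV_MAT_TYPE(_src->type) == CV_32FC2 || CV_MAT_TYPE(_src->type) == CV_64FC2) && (CV_MAT_TYPE(_dst->type) == CV_32FC2 || CV_MAT_TYPE(_dst->type) == CV_64FC2) in function 'cvUndistortPointsInternal'
```

```bash
cat > fitbar.py <<'E'
from ov import *
from scipy.optimize import minimize
def colmask(im,col,c,w=30):
    im=cv2.resize(im,None,fx=4,fy=4,interpolation=cv2.INTER_CUBIC).astype(int)
    b,g,r=im[...,0],im[...,1],im[...,2]
    k=((r-np.maximum(g,b))>45) if col=="red" else ((b-np.maximum(r,g))>35)
    m=np.zeros(k.shape,bool);u,v=[int(4*q) for q in c];w*=4
    m[max(v-w,0):v+w,max(u-w,0):u+w]=True
    return (k&m).astype(np.uint8)
def sil(p,x,y,yaw,z):
    X=np.vstack([rect(x,y,yaw,z+h,-.024,.024,-.008,.008) for h in(.028,.064)])
    q=((proj(p,X)+.5)*4-.5)
    m=np.zeros((1680,2240),np.uint8)
    h=cv2.convexHull(q.astype(np.float32)); cv2.fillConvexPoly(m,np.round(h*16).astype(np.int32),1,shift=4)
    return m
def fitbar(ps,masks,x0,z):
    def cost(a):
        c=0
        for p,k in zip(ps,masks):
            m=sil(p,a[0]/1000,a[1]/1000,a[2],z);c+=1-np.sum(m&k)/np.sum(m|k)
        return c
    best=None
    for dy in(0,30,-30):
        s=np.array([x0[0],x0[1],x0[2]+dy],float)
        r=minimize(cost,s,method="Nelder-Mead",options=dict(initial_simplex=[s,s+[6,0,0],s+[0,6,0],s+[0,0,12]],xatol=.05,fatol=1e-4))
        if best is None or r.fun<best.fun:best=r
    return best.x,best.fun
E
cat > a.py <<'E'
from fitbar import *
import pickle
P=pickle.load(open("P0.pkl","rb"))
cs={"red":{"side":(316,176),"top":(362,222)},"blue":{"side":(304,199),"top":(316,233)}}
for col,x0 in(("red",(551,-238,170)),("blue",(525,-139,45))):
    M={n:colmask(P[n]["image"],col,cs[col][n],18) for n in P}
    for ns in(("side",),("top",),("side","top")):
        print(col,ns,fitbar([P[n] for n in ns],[M[n] for n in ns],x0,.01))
E
python3 a.py
```

```text
red ('side',) (array([ 559.76743464, -244.62341935,  268.11265993]), np.float64(0.19006398193451257))
red ('top',) (array([ 559.79709215, -244.68337563,  257.64800665]), np.float64(0.10603952129139993))
red ('side', 'top') (array([ 559.9673839 , -244.97720938,  259.20635941]), np.float64(0.3469322232283544))
blue ('side',) (array([ 532.23259662, -138.74760582,   30.38073442]), np.float64(0.11780656824344682))
blue ('top',) (array([ 533.72324191, -137.10373401,   33.3277382 ]), np.float64(0.04815864022662886))
blue ('side', 'top') (array([ 533.73003264, -137.27567437,   33.45726176]), np.float64(0.18317945715486694))
```

```bash
cat > b.py <<'E'
from ov import *
import pickle,sys
P=pickle.load(open("P0.pkl","rb"))
x,y,w=map(float,sys.argv[1:4])
a=np.hstack([draw(P["top"],tester(x,y,w),8,(182,224)),draw(P["side"],tester(x,y,w),8,(236,258))])
b=np.hstack([draw(P["top"],fit(.5598,-.2447,78.5),8,(362,222)),draw(P["side"],fit(.5598,-.2447,78.5),8,(316,176))])
c=np.hstack([draw(P["top"],tester(x,y,w),4,(150,230),(90,70)),draw(P["side"],tester(x,y,w),4,(215,290),(90,70))])
cv2.imwrite(sys.argv[4]+"a.png",cv2.resize(a,(800,311),interpolation=cv2.INTER_AREA))
cv2.imwrite(sys.argv[4]+"b.png",cv2.resize(b,(800,311),interpolation=cv2.INTER_AREA))
cv2.imwrite(sys.argv[4]+"c.png",cv2.resize(c,(800,311),interpolation=cv2.INTER_AREA))
E
python3 b.py .5526 .1631 4 pics/o1; cd pics; python3 -c "
import cv2,numpy as np
cv2.imwrite('o1.png',cv2.resize(np.vstack([cv2.imread('o1%s.png'%k) for k in 'ab']),(800,600)))"
```

```text
(no output)
```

View pics/o1.png

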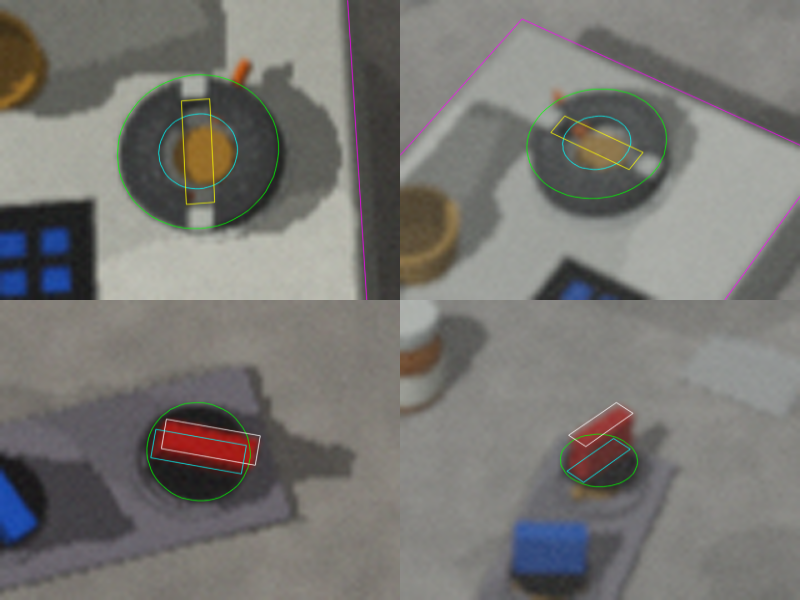

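View pics/o1c.png

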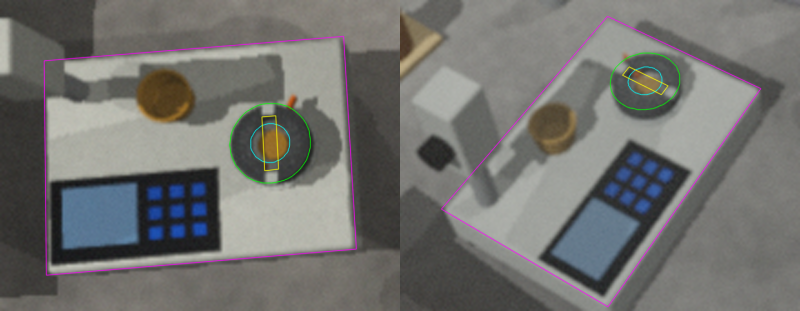

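The flange and deck outlines match the top view. The side view sits about 1.5 px off, which is within the calibration. The red fitting is at about (0.560, -0.245) with yaw 78°, and its distance to the blue is 111 mm against the expected 110. Next I'll check the joint ranges along the route, then grasp.

```bash
python3 - <<'E'
from h import *
for p,y in(((.5598,-.2447,.14),78.5),((.5526,.1631,.17),184),((.5526,.1631,.11),184),((.5526,.1631,.11),94),((.5526,.1631,.11),90)):
    q=env.inverse_kinematics(p,[-90,0,y]);print(y,None if q is None else np.round(q,1))
env.gripper_to(0.6,grasp_force=50)
env.goto([.5598,-.2447,.15],[-90,0,78.5])
s=env.read_state();print(s["clock"],s["position"],s["tool_rot"],s["opening"])
for n in("side","top"):
    p=env.grab_frame(n);cv2.imwrite(f"pics/{n}1.png",p["image"])
E
```

```text
78.5 [ -8.4  24.6  -8.2   0.  -57.3  -3.1]
184 [ 32.5  19.8 -11.    0.  -59.2  61.5]
184 [ 32.5  23.3 -15.2   0.  -51.5  61.5]
94 [ 32.5  23.3 -15.2   0.  -51.5 -28.5]
90 [ 32.5  23.3 -15.2   0.  -51.5 -32.5]
3.6167 [ 0.55947721 -0.24560582  0.15022125] [-9.00153738e+01  8.45855917e-03  7.84160244e+01] 0.5997992604914403
```

View pics/side1.png

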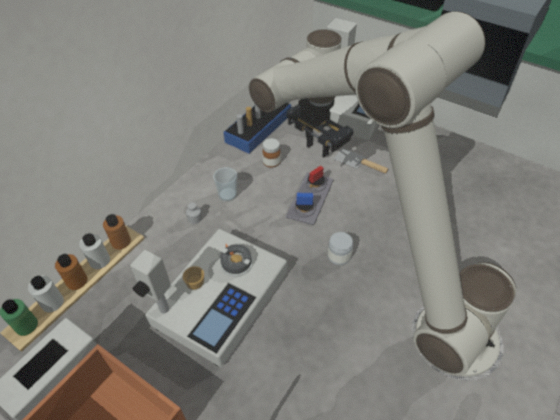

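The gripper is above the rack, with its fingers near (325,140) and the red grip at (316,176). I'll check the projected TCP and the outlines against the picture.

```bash
python3 - <<'E'
from ov import *
o=[]
for n,c in(("side",(316,160)),("top",(362,222))):
    p=env.grab_frame(n)
    tc=env.read_state()["position"]
    polys=fit(.5598,-.2447,78.5)+[(circ(*tc,.003),(0,0,255)),(np.array([tc,[tc[0],tc[1],.074]]),(0,0,255))]
    o.append(draw(p,polys,8,c,(48,48)))
cv2.imwrite("pics/o2.png",cv2.resize(np.hstack(o),(800,400),interpolation=cv2.INTER_AREA))
E
```

```text
(no output)
```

View pics/o2.png

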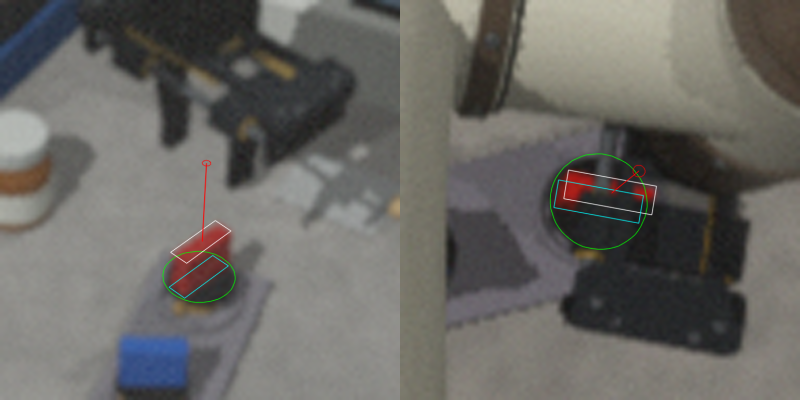

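The TCP sits midway between the fingers and above the bar, and the jaws close across it. I'll descend, grip and lift.

```bash
python3 - <<'E'
from h import *
hit=env.move_straight([.5605,-.2447,.042],rotation=[-90,0,78.5],rate=.1,force_limit=8)
s=env.read_state();print(hit,s["position"],s["force"])
if not hit:
    env.gripper_to(0,grasp_force=50)
    s=env.read_state();print(s["opening"]*87,s["position"],s["force"])
    env.move_straight([.5605,-.2447,.20],rate=.12)
    s=env.read_state();print(s["clock"],s["opening"]*87,s["position"],s["tool_rot"],s["force"])
    p=env.grab_frame("side");cv2.imwrite(f"pics/side2.png",p["image"])
E
```

```text
False [ 0.56109235 -0.24483041  0.04275989] [ 1.04275684 -0.11961907  0.66571988]
15.495522959346284 [ 0.5601352  -0.24469446  0.04193804] [-0.88790651  0.08251987  1.21719921]
7.225 15.545894284995741 [ 0.55999561 -0.24452729  0.19895491] [-8.98846544e+01 -1.12454795e-02  7.84910753e+01] [ 0.65303313  0.45519284 -2.76574797]
```

View pics/side2.png

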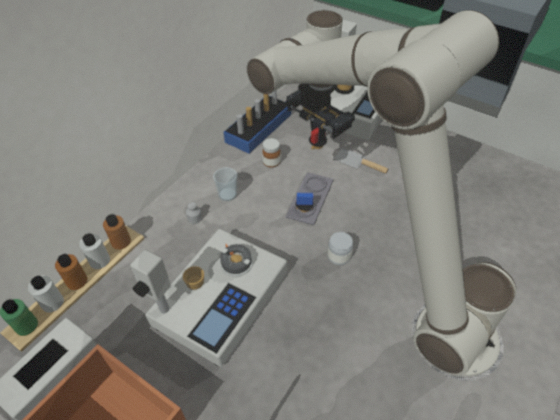

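The red fitting is lifted: the place at (316,184) is empty and the fitting hangs in the fingers at (318,137). I'll move it over the socket.

```bash
python3 - <<'E'
from ov import *
env.goto([.5526,.1631,.20],[-90,0,184])
env.move_straight([.5526,.1631,.146],rate=.1)
env.dwell(.2)
s=env.read_state();print(s["clock"],s["opening"]*87,s["position"],s["tool_rot"],s["force"])
x,y,z=s["position"];w=s["tool_rot"][2];z-=.0319
for n,c in(("side",(236,250)),("top",(190,224))):
    p=env.grab_frame(n);cv2.imwrite(f"pics/{n}3.png",p["image"])
    P=tester(.5526,.1631,4)+fit(x,y,w,z)
    P.append((circ(x,y,z,.013),(0,128,255)))
    cv2.imwrite(f"pics/{n}3o.png",np.hstack([draw(p,P,8,c,(24,35)),draw(p,[],8,c,(24,35))]))
E
```

```text
9.675 15.874970480403839 [0.55305954 0.16330787 0.14686681] [-9.00398018e+01  9.10578770e-02 -1.75998187e+02] [-0.21140194  0.61609557 -1.60689186]
```

View pics/side3o.png

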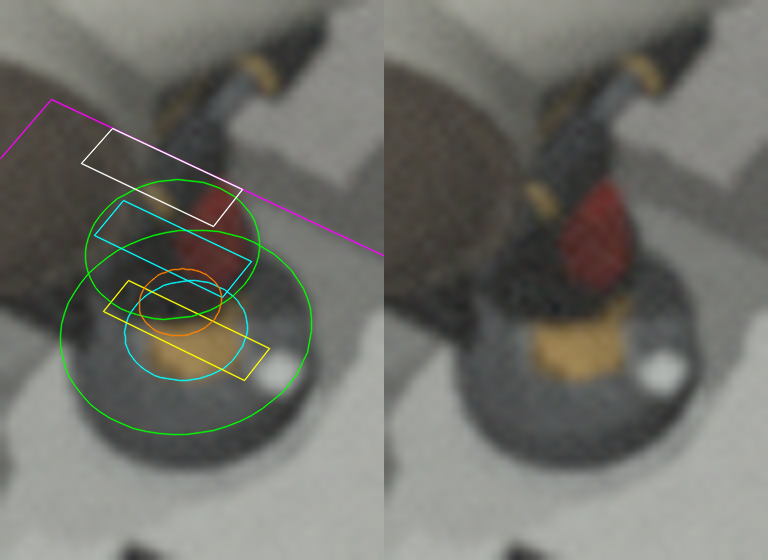

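View pics/top3.png

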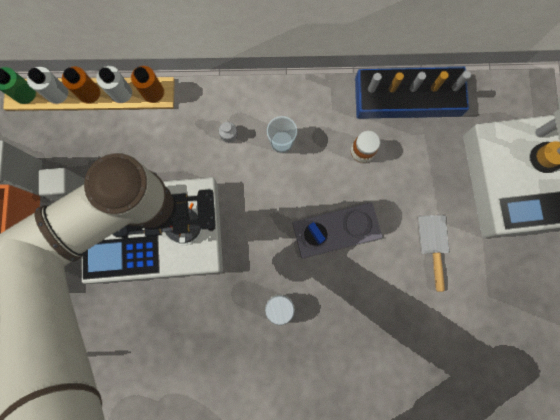

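In the side view the flange matches its outline. The brass below it at (195,350) in the crop is probably the plunger. I'll fit the collar's silhouette and the plunger in the clean pictures, in each view separately.

```bash
cat > c.py <<'E'
from ov import *
import pickle
from scipy.optimize import minimize
P=pickle.load(open("P0.pkl","rb"))
C={"side":(236,258),"top":(182,224)}
for n in P:
    im=cv2.resize(P[n]["image"],None,fx=4,fy=4,interpolation=cv2.INTER_CUBIC)
    g=cv2.GaussianBlur(im,(0,0),3).astype(int)
    b,r=g[...,0],g[...,2]; gr=g.sum(2)/3
    best=None
    # edge score: mean gradient across hull outline: outside brighter than inside
    G=cv2.GaussianBlur(cv2.cvtColor(im,cv2.COLOR_BGR2GRAY).astype(np.float32),(0,0),2)
    def score(a):
        x,y=a[0]/1000,a[1]/1000
        def hull(rr,e): 
            q=np.vstack([proj(P[n],circ(x,y,z,rr)) for z in(.07,.1)])
            return cv2.convexHull(((q+.5)*4-.5).astype(np.float32))[:,0]
        o=hull(.042,0);i=hull(.038,0)
        # resample
        def samp(h):
            h=np.vstack([h,h[:1]]);d=np.r_[0,np.cumsum(np.linalg.norm(np.diff(h,axis=0),axis=1))];t=np.linspace(0,d[-1],240)
            q=np.c_[np.interp(t,d,h[:,0]),np.interp(t,d,h[:,1])].astype(np.float32)
            return cv2.remap(G,q[:,0].reshape(-1,1),q[:,1].reshape(-1,1),cv2.INTER_LINEAR).ravel()
        d=np.clip(samp(o)-samp(i),-20,60)
        return -d.mean()
    s=np.array([552.6,163.1])
    gx,gy=np.meshgrid(np.arange(540,568,1.),np.arange(150,178,1.))
    S=np.array([score(a) for a in np.c_[gx.ravel(),gy.ravel()]]);s=np.c_[gx.ravel(),gy.ravel()][S.argmin()]
    rr=minimize(score,s,method="Nelder-Mead",options=dict(initial_simplex=[s,s+[1,0],s+[0,1]]))
    print(n,"collar",rr.x,rr.fun)
    k=(r-b>25);m=np.zeros(k.shape,np.uint8);u,v=[4*t for t in C[n]];m[v-40:v+40,u-45:u+45]=1
    k=(k&(m>0)).astype(np.uint8)
    nl,lab,st,ce=cv2.connectedComponentsWithStats(k);j=1+st[1:,4].argmax()
    uv=(ce[j]+.5)/4-.5
    print(n,"plunger px",uv,st[j]/4,pix2plane(P[n],[uv],.088), "expected px",proj(P[n],[.5526,.1631,.088]))
E
python3 c.py
```

```text
side collar [555.28546002 158.29636693] -27.702064514160156
side plunger px [235.16214005 257.1158377 ] [229.5  251.5   12.75  11.25 382.  ] [[0.55506931 0.15970213 0.088     ]] expected px [[235.10612825 258.44924278]]
top collar [551.77231241 163.79159322] -44.26628494262695
top plunger px [182.73760597 224.53349613] [176.   216.    14.25  16.75 678.25] [[0.55240791 0.16182976 0.088     ]] expected px [[182.17034579 224.45636688]]
```

Both views put the socket axis near (0.5525, 0.162–0.163). The plunger pixel agrees within about 1 px. The side-view collar fit is pulled off by the shadow, so I won't use it. I'll descend with a force limit: a stop with the origin above about 0.088 would mean the lugs are on the lip.

```bash
python3 - <<'E'
from h import *
hit=env.move_straight([.5526,.1628,.121],rotation=[-90,0,184],rate=.04,force_limit=6)
s=env.read_state();print(hit,s["clock"],s["position"],s["tool_rot"],s["force"],s["wrist_torque"],s["opening"]*87)
E
```

```text
False 10.55 [0.552764   0.16286277 0.12100589] [-9.00047729e+01  1.53761130e-02 -1.76001426e+02] [ 0.08320241 -0.93648025 -2.60559034] [-0.12578639  0.12813401 -0.03202685] 15.652869364757006
```

There's no contact with the origin at 0.089, so the lugs are in the slots. I'll push on against the plunger.

```bash
python3 - <<'E'
from h import *
hit=env.move_straight([.5526,.1628,.1112],rate=.03,force_limit=22)
env.dwell(.2)
s=env.read_state();print(hit,s["clock"],s["position"],s["tool_rot"],s["force"],s["wrist_torque"],s["opening"]*87)
p=env.grab_frame("side");cv2.imwrite("pics/side4.png",cv2.resize(p["image"][205:305,170:300],None,fx=6,fy=6,interpolation=cv2.INTER_CUBIC))
E
```

```text
False 11.225 [0.55325573 0.1630604  0.11239818] [-9.00204461e+01  1.11069282e-01 -1.75965922e+02] [-1.37772512 -0.88523093  6.77678205] [-0.05823362  0.73949867  0.00307736] 15.74261007736891
```

View pics/side4.png

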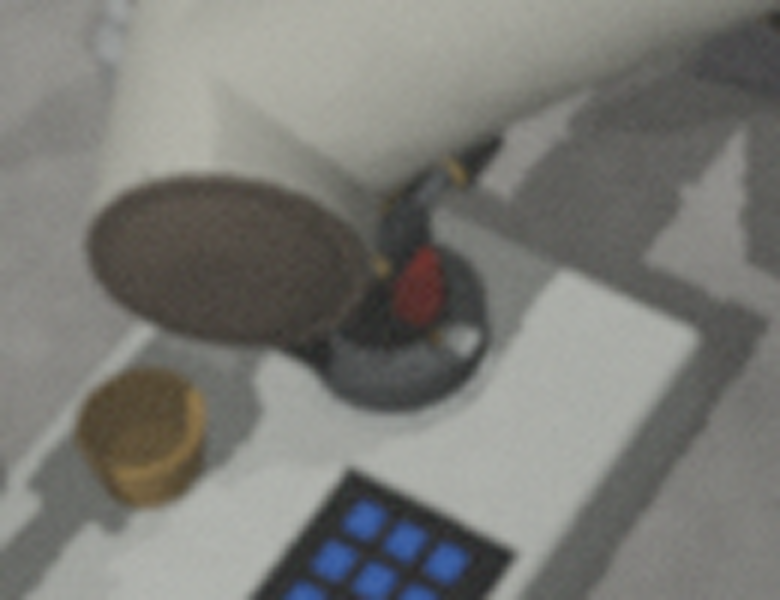

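The flange is at the collar and the force rose about 9 N, which matches the plunger spring. The origin is at about 0.0805. I'll go 1 mm lower and start the turn in steps.

```bash
python3 - <<'E'
from h import *
def st(t):
    s=env.read_state();print(t,round(s["clock"],2),np.round(s["position"],4),np.round(s["tool_rot"],2),np.round(s["force"],1),np.round(s["wrist_torque"],2),round(s["opening"]*87,2))
    return s
hit=env.move_straight([.5526,.1628,.1101],rotation=[-90,0,184],rate=.02,force_limit=20);st(hit)
for y in(174,164):
    hit=env.move_straight([.5526,.1628,.1101],rotation=[-90,0,y],rate=.02,force_limit=20);st((y,hit))
    if hit:break
E
```

```text
False 11.53 [0.5533 0.1631 0.1114] [-9.0020e+01  1.1000e-01 -1.7597e+02] [-1.6  0.3  6.5] [-0.07  0.85  0.06] 15.21
(174, False) 11.85 [0.5532 0.1628 0.1115] [-9.0010e+01  1.0000e-01  1.7405e+02] [-1.3 -1.1  6. ] [-0.3   0.74  0.08] 15.17
(164, False) 12.18 [0.5532 0.1626 0.1115] [-9.0000e+01  9.0000e-02  1.6405e+02] [-1.5 -0.6  6.9] [-0.48  0.76  0.06] 15.75
```

```bash
python3 - <<'E'
from h import *
def st(t):
    s=env.read_state();print(t,round(s["clock"],2),np.round(s["position"],4),np.round(s["tool_rot"],2),np.round(s["force"],1),np.round(s["wrist_torque"],2),round(s["opening"]*87,2))
    return s
for y in(150,136,122,108,98,92):
    hit=env.move_straight([.5526,.1628,.1101],rotation=[-90,0,y],rate=.02,force_limit=25);st((y,hit))
    if hit:break
env.dwell(.3);st("end")
for n,c in(("side",(236,250)),("top",(190,224))):
    p=env.grab_frame(n);u,v=c;cv2.imwrite(f"pics/{n}5.png",cv2.resize(p["image"][v-40:v+40,u-55:u+55],None,fx=7,fy=7,interpolation=cv2.INTER_CUBIC))
E
```

```text
(150, False) 12.57 [0.553  0.1622 0.1115] [-8.9990e+01  9.0000e-02  1.5006e+02] [-1.1 -2.6  7.1] [-0.68  0.77  0.1 ] 15.6
(136, False) 12.96 [0.5528 0.162  0.1115] [-8.9970e+01  9.0000e-02  1.3606e+02] [-3.1 -3.5  7.1] [-0.88  0.91  0.09] 15.7
(122, False) 13.35 [0.5525 0.1617 0.1114] [-8.9940e+01  1.0000e-01  1.2207e+02] [-3.2 -2.8  6.8] [-0.92  1.01  0.18] 15.47
(108, False) 13.74 [0.5523 0.1616 0.1114] [-89.92   0.11 108.06] [-3.  -3.2  8.6] [-1.05  1.14  0.2 ] 15.62
(98, False) 14.07 [0.552  0.1615 0.1114] [-89.91   0.13  98.07] [-3.6 -2.4  8.8] [-1.    1.36  0.24] 15.43
(92, False) 14.32 [0.5519 0.1615 0.1114] [-89.91   0.14  92.06] [-4.2 -4.   9.1] [-0.97  1.51  0.24] 15.64
end 14.62 [0.5519 0.1615 0.1114] [-89.91   0.14  92.07] [-3.8 -4.   9.2] [-0.93  1.43  0.26] 15.47
```

View pics/side5.png

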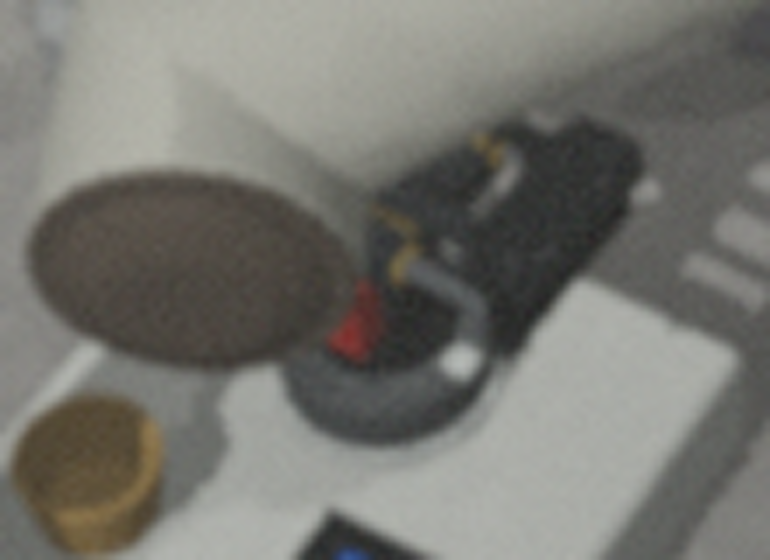

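View pics/top5.png

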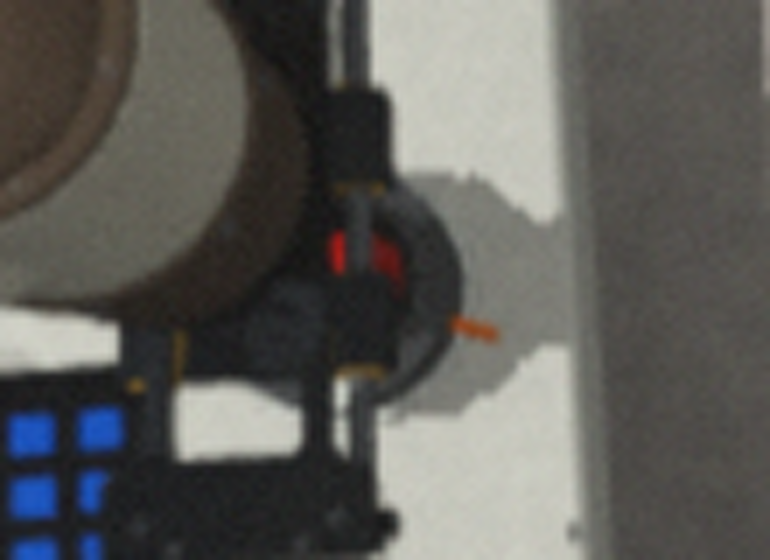

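The orange pointer has swung about 83° (1.4 rad), from near (191,206) in the full picture to (475,328) in this crop. The wrist torque is 0.25 N m and the push about 11 N, both matching the springs at full travel. A steadiness check, then I'll hand it in.

```bash
python3 - <<'E'
from h import *
env.dwell(.5);s=env.read_state();print(s["clock"],s["position"],s["tool_rot"],s["force"],s["wrist_torque"],s["opening"]*87,np.abs(s["qvel"]).max())
env.close_job()
E
```

```text
15.225 [0.55188975 0.16147908 0.11142922] [-89.91286829   0.1431992   92.07329824] [-4.81634947 -2.87981286  8.60561739] [-0.96667458  1.4653421   0.2626053 ] 15.788949541155086 0.11186249477201898
the job is handed in; nothing more can be done
```

I lifted the red fitting out of its rack, lowered it through the slots, pressed it down and turned it 92° clockwise. I handed the job in at 15.2 s, still gripping and holding it there. No verdict was reported.

Last checks before handing in:
- **Height:** the fitting's origin was at about 0.0795 m (allowed 0.075–0.0835), worked out from the tool pose.
- **Push:** the upward force had risen by about 11 N from carrying the fitting, near the 10 N the plunger spring gives when bottomed.
- **Turn:** the wrist torque was 0.26 N m and the orange pointer had swung about 83° (1.4 rad; 1.1 needed). Both match the return ring at full travel.
- **Grip and pose:** the fingers read 15–16 mm on the 16 mm bar, the tool was upright within 0.2° and the arm was at rest.

Checks that disagreed:
- **Side camera:** its collar fit was about 5 mm off because of the shadow. I used the top view and the plunger position instead.
- **Side force:** the tool drifted about 2 mm during the turn and ended with about 5 N of side force. The fitting is probably slightly off-centre in the grip, but within the 5 mm allowance.

I saw no contact with the blue fitting or the other loose things, though I took no last picture of all of them.

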